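# Release the latched wing-nut drawer with the release pin

### The arm

A 6-joint arm with a two-finger parallel gripper is mounted at the origin on a cart in front of the work surface, level with it; the furniture and walls round the work are solid. World frame = base frame: x ahead of the robot, y to its left, z up, the work surface at z = 0. Lengths are in mm, angles in rad, forces in N, time in s.
With the tool pointing down it reaches from about 275 to 750 mm from the base axis. Payload 10.2 kg.
Tool frame: the origin (TCP) lies at the very end of the fingers, on their centre line; the grasp point (between the pads) lies 19 mm behind it; z points along the fingers, y is the line along which they close (so a half turn about z gives the same grasp; the last joint's range is limited). The gripper opens to 85 mm and grips with 20 to 120 N. Pads are 22 mm wide; open, the fingers measure 114 mm over their backs; the gripper's body (76 mm by 85 mm) begins 54 mm behind the grasp point. The pads swing forward as they close: fully open they stand 13 mm farther back than shut.
Start: joints at [-1.363, 0.313, 1.498, -0, 1.331, -0.223], TCP at [219.227, -477.044, 231.294] pointing down, gripper open.
Joint ranges: [-2.94, 2.94], [-0.97, 2.17], [0.19, 2.56], [-1.23, 4.37], [0.02, 3.11], [-2.88, 2.88]. Speed limits (rad/s): [2.39, 2.39, 3.01, 3.14, 3.14, 3.14].

### API

Orientations are given as a unit quaternion [w, x, y, z].
In Python, from rig import ctrl gives the robot as it stands.
- The arm moves only by the shell command python3 -m pendant 'ROWS' [FORCE]. ROWS is JSON, a list that holds one entry, the list of rows, each a list of 5 numbers: the shift along the tool's x, y, z normalised to -1 to 1, where 1 is 200 mm, then the turn about the tool's z normalised to -1 to 1, where 1 is pi rad, then the opening, from 0 (shut) to 1 (fully open). In form: [[[dx, dy, dz, spin, hand], ...]]. A call has 1 to 12 rows; each row is the pose to reach, as a shift and turn from the pose commanded when the call began, along the tool's axes at that moment, turning the shorter way round; what a row does not reach only later rows make up. A row lasts 1/10 s, in which the tool goes at most 50 mm and 8.59 degrees, less where a joint would pass 70% of its speed; a pose out of reach is approached as far as the arm can. A call with a number of a shift or a turn outside -1 to 1 is refused whole. A call with a gripper value outside its range is refused whole. The fingers move at their own pace and stop on an object; FORCE is the grip in N (left out, the last holds). Time passes only in rows, so rows that repeat a pose let the fingers close. It gives the time, the measured TCP pose, the force, the opening and the grip force at its end, in the units of the state.
- ctrl.sense(): the state, without advancing time (a new reading comes with each control period).
- ctrl.capture(name): name is "side" or "top"; returns (picture, depth): 480x640x3 uint8, blue, green, red; 480x640 float32, mm along the optical axis (not along the pixel's ray), 0 where there is no reading.
- ctrl.get_calibration(name): a dict with "K" (3x3 intrinsics, pixels), "D" ([k1, k2, p1, p2, k3] as OpenCV has them; the pictures are not rectified), "origin" and "rotation" of the camera in the world. Camera axes: x right, y down, z forward; pixel columns grow to the right and rows downward; lengths in mm; the calibration is good to about 2 mm. A picture is of the moment at which its call begins. get_calibration takes no time and is no camera call.
- ctrl.finish_job(): hands the job in; it is judged then, once.
The state is a dict: "time_s": time; "joints": joint angles; "dq": joint speeds; "tau": joint torques, N m; "eef_pos": TCP position; "ee_rot": TCP orientation; "force": force on the tool from outside, world axes, zero at the start; "wrist_torque": the same for the moment, N m; "grip_width": opening from 0.0 (shut) to 1.0 (fully open); "grip_force": force on a finger pad.
Only numpy, scipy, OpenCV 4.12 (cv2) and the standard library are available. Lean on these libraries where they do the work, as an engineer would, in place of code of your own. Each camera call takes 0.05 s, during which the arm holds its last target. There are 200 camera calls.

### The job

Take the release pin from its stand and push it down through the small hole in the plate on top of the metal box until the spring latch beneath lets go and the drawer springs out. Go gently: find the hole by feel, never press hard on the plate or drive the latch hard onto its stop. Then put the pin back upright, fully home in its stand, and leave the drawer open and the other things where they are.

Things in the scene. Friction and masses are not known exactly. Their poses are not given: they have to be found in the camera images.
- latch_box: Low plain metal box screwed down, 140 (x) x 120 (y) x 70 mm high, 15 mm flanges at the foot of both long sides. Origin: centre of its underside, z up; drawer in its -x face. On the rear (+x) half of its top a steel plate 36 (x) x 92 (y) x 4 mm with one round release hole. Screw heads 9 mm wide stand 3.5 mm above the plate, 32.5 mm either side of its middle. Over 30 N from the pin damages the box.
- plate_middle (a point): On the latch_box: plate top face (74 mm up), 40 mm behind (+x of) the box centre, mid-way across. Axes as the box. The hole (11 mm across, rim chamfered 1.2 mm) is true in box x, but the plate is clamped anywhere along its slots: the hole lies up to 12 mm from here, either way along box y.
- pad_middle (a point): On the latch_box, 12 mm under plate_middle: top of the spring latch's flat pad, wider than the hole can wander. Pushed down it resists with about 4 N, rising 0.4 N per mm, plus up to 2 N friction. It frees the drawer after 5 to 11 mm of travel (differs each time) and meets a hard stop at 12.5 mm. The point stays with the box, it does not move with the pad.
- drawer (a joint): How far the drawer stands out of the box along box -x, m: 0 latched shut, 0.05 sprung fully out (in about half a second, spring force 4 to 7 N). It cannot be pulled out while latched.
- release_pin: Release pin, 108 mm long, about 60 g: steel dowel 8 mm across and 50 mm long, its tip tapering over 1.5 mm to a 6 mm flat; above it a steel collar 22 mm across, 5 mm high; above that a round wooden handle 18 mm across, 53 mm long. Origin: centre of the tip's end face, z from tip to handle. At the start upright in the pin_stand, collar resting on the stand's top, tip 4 mm above the table.
- pin_tip (a point): Centre of the end face of the release pin's tip (same point as its origin).
- pin_stand: Fixed white plastic block, 44 x 44 x 54 mm high on a 60 x 60 x 6 mm foot, with one upright hole in the middle of its top, 11 mm across, 52 mm deep, with a 2 mm chamfer. Origin: centre of its underside, z up. A 360 mm tall crate stands behind the stand and the box, its nearest corner about 0.61 m ahead of the robot base and 0.19 m to the right: swing in front of it.
- wing_nut: Loose wing nut, 12 x 36 x 16 mm, lying behind the pin stand: leave alone. Origin: centre of its underside.
- stick_bundle: Loose bundle of lolly sticks in two rubber bands, 35 x 117 x 14 mm, long along its y: leave alone. Origin: centre of its underside.
- mould_cup_a: Loose stainless lolly mould standing on its rim, 38 x 64 x 95 mm: leave alone. Origin: centre of its underside.
Not all that is in view belongs to the job. Of the things that look like the release_pin, take the one that is farthest to the robot's right at the start.

How it is judged:
By the outcome, as a careful person would: the job done as asked, in the order asked, and still so for the second after the job is handed in, with the robot touching nothing.
It also fails if it takes over 72 s, if anything falls off the work surface, if the arm or the gripper's body presses on something with over 40 N, if the wrist force passes 120 N, or if a joint passes its speed limit or range.

## Working session

There is one attempt and no reset: what is moved stays moved. The work goes in short steps, Python scripts to look and compute and a shell command to move; the robot and the scene stay as the last step left them, time stands still between calls to the robot, and variables do not carry over. Pictures are saved under pics/ and viewed, at most 10 in all, crops included, and the job is handed in when it is done.

```bash
ls; mkdir -p pics
python3 - <<'E'
from rig import ctrl
import cv2,numpy as np
s=ctrl.sense();print(s)
for n in("side","top"):
    p,d=ctrl.capture(n);cv2.imwrite(f"pics/{n}0.png",p);np.save(f"pics/{n}0.npy",d)
    c=ctrl.get_calibration(n);print(n,c)
E
```

```text
pics
{'time_s': 0.0, 'joints': array([-1.36340549e+00,  3.13451975e-01,  1.49845968e+00, -1.52227182e-06,
        1.33097525e+00, -2.23380107e-01]), 'dq': array([-0.00021513,  0.00173922,  0.00117289, -0.000621  , -0.00063973,
       -0.00050261]), 'tau': array([-1.77071579e-04, -4.12259531e+01, -2.59747392e+01, -1.88810827e-04,
        4.16253039e-03, -2.39682731e-05]), 'eef_pos': array([ 219.16831721, -476.77872743,  230.72555248]), 'ee_rot': array([-6.47114664e-04,  9.76893839e-01,  2.13724141e-01,  4.43429683e-06]), 'force': array([0.23801775, 0.42585299, 0.53685863]), 'wrist_torque': array([0.03814523, 0.05821092, 0.04007714]), 'grip_force': 0.0, 'grip_width': 0.9980536797055}
side {'K': array([[595.40210207,   0.        , 316.27157307],
       [  0.        , 595.40210207, 243.33619758],
       [  0.        ,   0.        ,   1.        ]]), 'D': array([0.01147721, 0.        , 0.        , 0.        , 0.        ]), 'origin': array([465.49245709, 636.15771681, 536.7657551 ]), 'rotation': array([ 0.02359054, -0.03113524,  0.85865356, -0.5110657 ])}
top {'K': array([[500.87592842,   0.        , 322.35234532],
       [  0.        , 500.87592842, 240.34127637],
       [  0.        ,   0.        ,   1.        ]]), 'D': array([0.01202918, 0.        , 0.        , 0.        , 0.        ]), 'origin': array([ 398.10549649, -212.55900776, 1029.59913045]), 'rotation': array([-0.03700464,  0.71035139, -0.70101851,  0.05103537])}
```

View pics/side0.png

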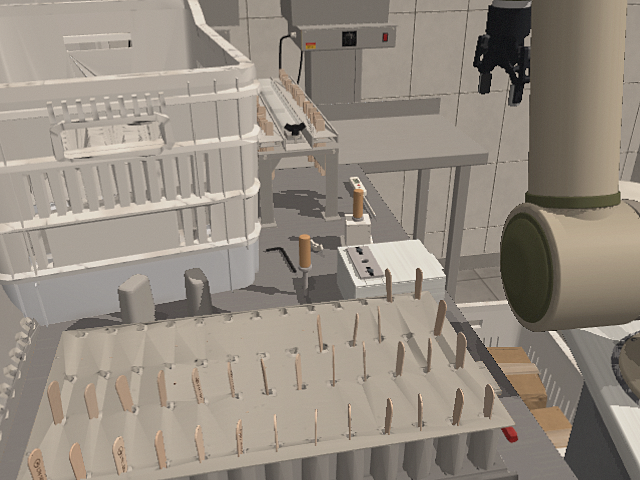

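View pics/top0.png

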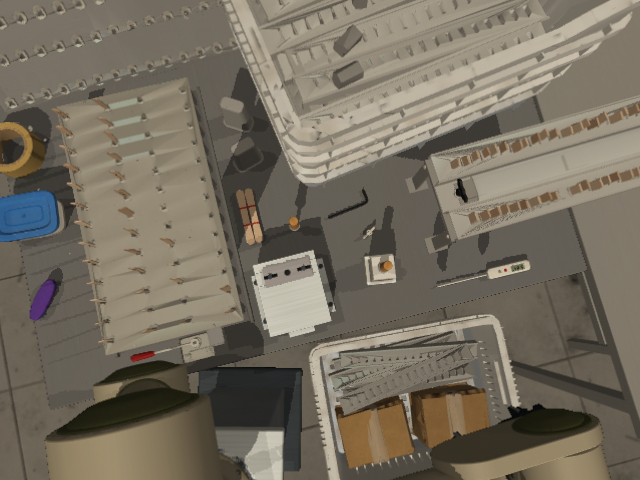

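The side view shows the box at (390,265) and the stand with its pin at (357,215). A second pin stands on the table at (304,255). The top view shows the box at (290,292), the plate at (288,271) with a dark hole, the stand and pin at (383,267), and the other pin at (294,224). The candidates are (383,267), which is rightmost and in the white stand, and (294,224), which is a decoy further left. I'll confirm this in a crop.

```bash
cat > h.py <<'E'
from rig import ctrl
import cv2,numpy as np
from scipy.spatial.transform import Rotation as R
def cam(n):
    c=ctrl.get_calibration(n);q=c["rotation"];return c["K"],c["D"],np.array(c["origin"]),R.from_quat(np.r_[q[1:],q[0]]).as_matrix()
def ray(n,uv):
    K,D,o,M=cam(n);p=cv2.undistortPoints(np.array(uv,float).reshape(-1,1,2),K,D)[:,0]
    return o,(M@np.c_[p,np.ones(len(p))].T).T
def onz(n,uv,z):
    o,d=ray(n,uv);return o+d*((z-o[2])/d[:,2])[:,None]
def proj(n,P):
    K,D,o,M=cam(n);return cv2.projectPoints((np.atleast_2d(P)-o)@M,np.zeros(3),np.zeros(3),K,D)[0][:,0]
def two(a,b):
    o1,d1=ray("top",a);o2,d2=ray("side",b);out=[]
    for u,v in zip(d1,d2):
        s,t=np.linalg.lstsq(np.c_[u,-v],o2-o1,rcond=None)[0];p,q=o1+s*u,o2+t*v;out.append(np.r_[(p+q)/2,np.linalg.norm(p-q)])
    return np.array(out)
E
python3 - <<'E'
from h import *
t=cv2.imread("pics/top0.png");s=cv2.imread("pics/side0.png")
a=cv2.resize(t[215:345,245:415],None,fx=4.7,fy=4.6,interpolation=cv2.INTER_CUBIC);cv2.imwrite("pics/tc.png",a)
b=cv2.resize(s[170:310,290:450],None,fx=5,fy=4.28,interpolation=cv2.INTER_CUBIC);cv2.imwrite("pics/sc.png",b)
# orange handles and white things
for n,im in(("top",t),("side",s)):
    hsv=cv2.cvtColor(im,cv2.COLOR_BGR2HSV)
    m=cv2.inRange(hsv,(5,110,70),(20,255,255));k,l,st,ce=cv2.connectedComponentsWithStats(m)
    for i in range(1,k):
        if 20<st[i,4]<1500:print(n,st[i],ce[i])
d=np.load("pics/top0.npy");
for u,v in((290,310),(385,266),(372,262),(294,223)):print(u,v,d[v,u])
E
```

```text
top [ 56 111  12   7  21] [ 61.14285714 113.57142857]
top [588 119  10  10  36] [592.58333333 123.22222222]
top [   0  122   45   56 1335] [ 20.91385768 150.6494382 ]
top [532 133   7   9  41] [534.87804878 137.56097561]
top [483 148   6   8  24] [485.75 152.  ]
top [610 173   9   8  43] [614.48837209 176.34883721]
top [541 193  10   8  54] [545.40740741 196.68518519]
top [491 208   9   8  33] [494.84848485 211.72727273]
top [289 217  10  12  99] [293.5959596  222.36363636]
top [380 261  12  11  94] [385.81914894 265.95744681]
top [448 382  19   4  39] [456.92307692 383.84615385]
top [460 389  30  46 997] [474.73921765 410.51855567]
top [409 393   3  13  25] [410.   398.76]
top [ 413  393   39   55 1469] [432.68958475 420.42954391]
top [ 377  400   38   59 1396] [395.18409742 429.67550143]
side [353 189  10  29 250] [357.792 202.8  ]
side [299 235  12  32 328] [304.33231707 250.25609756]
side [490 347  30   3  36] [503.72222222 347.19444444]
side [496 361  35   2  37] [512.97297297 361.94594595]
290 310 948.8603
385 266 920.67847
372 262 981.7116
294 223 934.63617
```

View pics/tc.png

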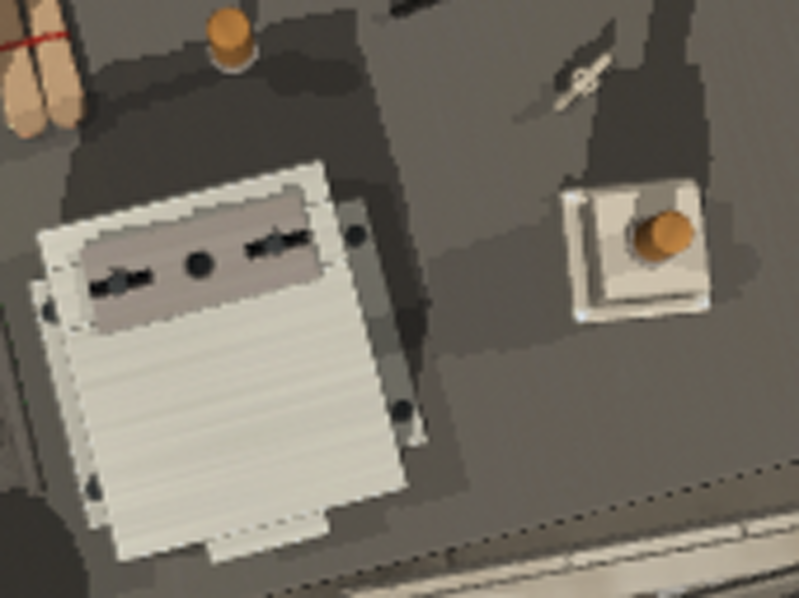

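View pics/sc.png

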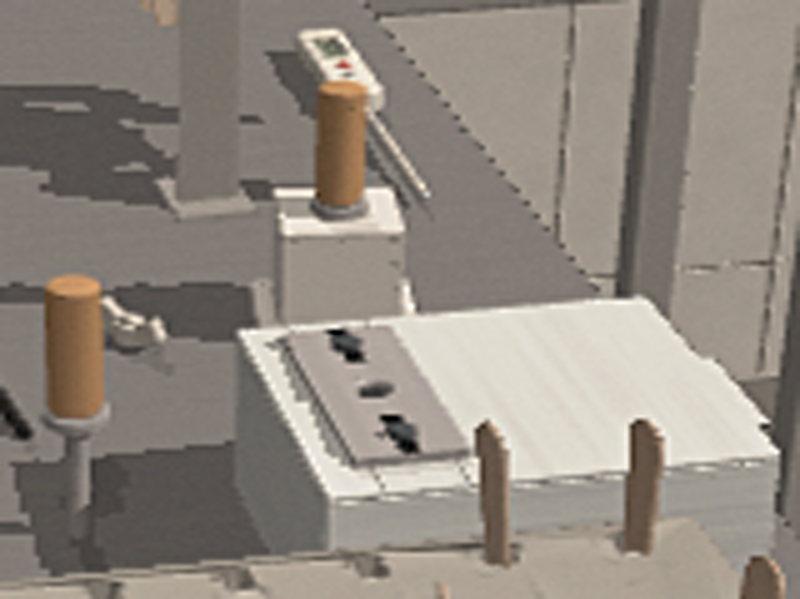

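The crop confirms that the target is the pin in the white stand, at crop (665,237), which is about (386,266) in the full picture. The plate hole is at crop (200,264), between the two screws in their slots at (120,282) and (277,243). Next I'll get metric positions.

Run:
```python
from h import *
np.set_printoptions(precision=1,suppress=True)
T=lambda x,y:[245+(x+.5)/4.7-.5,215+(y+.5)/4.6-.5]
S=lambda x,y:[290+(x+.5)/5-.5,170+(y+.5)/4.28-.5]
t=cv2.imread("pics/top0.png");s=cv2.imread("pics/side0.png")
def dark(im,u,v,r,th):
    g=cv2.cvtColor(im,cv2.COLOR_BGR2GRAY).astype(float);w=g[v-r:v+r+1,u-r:u+r+1];w=np.clip(th-w,0,None);yy,xx=np.mgrid[v-r:v+r+1,u-r:u+r+1];return [(w*xx).sum()/w.sum(),(w*yy).sum()/w.sum()]
ht=dark(t,287,272,4,100);hs=dark(s,365,261,4,110)
print("hole px",ht,hs)
print("hole top",onz("top",[ht],74),"side",onz("side",[hs],74),two([ht],[hs]))
c=[T(40,232),T(322,163),T(408,488),T(120,560)];P=onz("top",c,70);print("box top",P,P.mean(0))
f=(P[0]+P[1])/2-(P[2]+P[3])/2;l=(P[0]+P[3])/2-(P[1]+P[2])/2;print(np.linalg.norm(f),np.linalg.norm(l),np.degrees(np.arctan2(f[1],f[0])),np.degrees(np.arctan2(-l[0],l[1])))
pt=[T(78,242),T(300,184),T(322,274),T(97,335)];Q=onz("top",pt,74);print("plate",Q,Q.mean(0))
print("screws",onz("top",[T(120,282),T(277,243)],77.5), onz("side",[S(346,343),S(401,432)],77.5))
print("pin top: top",onz("top",[T(673,229)],112),"side",onz("side",[S(342,90)],112), two([T(673,229)],[S(342,90)]))
print("collar side front/bottom", onz("side",[S(340,209)],62))
print("stand top",onz("top",[T(590,190),T(696,182),T(706,297),T(604,300)],60))
print("foot",onz("top",[T(562,192),T(696,180),T(710,310),T(577,322)],6))
```

```text
hole px [np.float64(286.84047919293823), np.float64(272.0264817150063)] [np.float64(364.4093851132686), np.float64(261.1456310679612)]
hole top [[ 456.1 -163.9   74. ]] side [[ 457.1 -161.8   74. ]] [[ 456.6 -163.9   72.8    0.9]]
box top [[ 468.9  -99.    70. ]
 [ 499.3 -213.4   70. ]
 [ 365.4 -249.9   70. ]
 [ 335.  -134.9   70. ]] [ 417.1 -174.3   70. ]
138.72157353111874 118.66007142823398 15.131851638026099 14.846461225344315
plate [[ 464.6 -114.9   74. ]
 [ 490.  -204.5   74. ]
 [ 452.7 -214.    74. ]
 [ 426.4 -123.6   74. ]] [ 458.4 -164.3   74. ]
screws [[ 448.1 -132.6   77.5]
 [ 465.  -195.6   77.5]] [[ 466.3 -191.2   77.5]
 [ 449.  -128.4   77.5]]
pin top: top [[ 470.3 -351.1  112. ]] side [[ 470.9 -346.4  112. ]] [[ 470.7 -351.4  109.8    0.4]]
collar side front/bottom [[ 470.2 -335.7   62. ]]
stand top [[ 490.5 -324.5   60. ]
 [ 494.5 -368.6   60. ]
 [ 445.9 -372.5   60. ]
 [ 444.1 -330.3   60. ]]
foot [[ 494.5 -318.5    6. ]
 [ 500.8 -377.3    6. ]
 [ 442.8 -383.1    6. ]
 [ 436.7 -325.1    6. ]]
```

```bash
cat >> h.py <<'E'
def go(x,y,z,yaw=None):
    "normalised [dx,dy,dz,spin] from measured pose to a world TCP; yaw of tool x in deg"
    s=ctrl.sense();q=s["ee_rot"];M=R.from_quat(np.r_[q[1:],q[0]]).as_matrix()
    d=M.T@(np.array([x,y,z])-s["eef_pos"])/200
    cur=np.degrees(np.arctan2(M[1,0],M[0,0]))
    sp=0 if yaw is None else -(((yaw-cur+180)%360)-180)/180
    print("yaw",cur.round(2),"row",np.round([*d,sp],4))
E
python3 - <<'E'
from h import *
go(470.5,-350.3,160,15); go(345,-413,195,15)
d=np.load("pics/top0.npy")
for u,v in((445,190),(430,160),(294,221),(410,182),(440,240)):
    K,D,o,M=cam("top");o,r=ray("top",[[u,v]]);print(u,v,(o+r[0]*d[v,u]).round())
E
```

```text
yaw 24.68 row [ 1.4059 -0.0497  0.3544  0.0538]
yaw 24.68 row [ 0.7048 -0.027   0.1792  0.0538]
445 190 [ 601. -447.  158.]
430 160 [ 657. -422.  152.]
294 221 [ 549. -177.  108.]
410 182 [ 652. -415.    6.]
440 240 [ 523. -460.   66.]
```

```bash
python3 -m pendant '[[[0.2,0,0.05,0.02,1],[0.4,-0.01,0.1,0.04,1],[0.6,-0.02,0.15,0.0538,1],[0.8,-0.03,0.2,0.0538,1],[1,-0.035,0.25,0.0538,1],[1,-0.035,0.25,0.0538,1],[1,-0.035,0.25,0.0538,1],[1,-0.035,0.25,0.0538,1]]]' 60; python3 -c "
from h import *
go(470.5,-350.3,150,15)"
```

```text
time_s: 0.9
eef_pos: [397.3, -387.7, 181.5]
ee_rot: [0.0, 0.992, 0.13, -0.0]
force: [-0.4, -0.3, -0.6]
grip_width: 0.998
grip_force: 0.0
yaw 14.95 row [ 4.017e-01 -8.660e-02  1.573e-01 -3.000e-04]
```

```bash
python3 -m pendant '[[[0.2,-0.04,0.08,0,1],[0.4,-0.087,0.157,0,0.7],[0.4,-0.087,0.157,0,0.7],[0.4,-0.087,0.157,0,0.7],[0.4,-0.087,0.157,0,0.7],[0.4,-0.087,0.157,0,0.7]]]'; python3 -c "
from h import *
go(470.5,-350.3,69,15)
p,d=ctrl.capture('side');print(p.shape);cv2.imwrite('pics/s1.png',cv2.resize(p[90:270,280:440],None,fx=3.3,fy=3.3,interpolation=cv2.INTER_CUBIC))"
```

```text
time_s: 1.5
eef_pos: [470.0, -350.7, 150.6]
ee_rot: [0.001, 0.992, 0.13, 0.0]
force: [0.9, -0.5, -0.3]
grip_width: 0.7
grip_force: 0.0
yaw 14.9 row [ 0.003  -0.0019  0.4081 -0.0006]
(480, 640, 3)
```

View pics/s1.png

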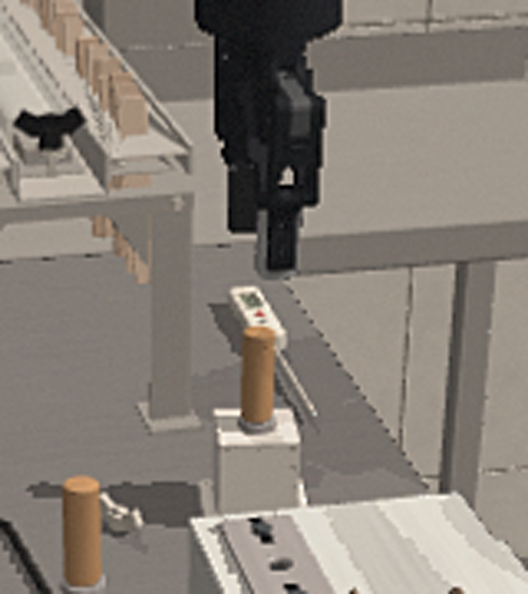

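The gripper hangs above the pin. The near fingertip is at crop (280,270) and the handle top at (258,335). I'll check the alignment by projection.

```bash
python3 -c "
from h import *
c=lambda P:print(((proj('side',P)-[280,90])*3.3).round())
u=np.array([-.259,.966,0]);o=np.array([470,-350.7,150.6])
c([o,o+u*30,o+u*40,o+u*35+[0,0,10],[470.5,-350.3,112],[470.5,-350.3,54]])
go(470.5,-350.3,69,15)"
```

```text
[[261. 262.]
 [275. 283.]
 [280. 290.]
 [278. 269.]
 [258. 329.]
 [256. 425.]]
yaw 14.91 row [ 0.0022 -0.0013  0.4077 -0.0005]
```

```bash
python3 -m pendant '[[[0.002,-0.001,0.15,0,0.7],[0.002,-0.001,0.3,0,0.6],[0.002,-0.001,0.4,0,0.5],[0.002,-0.001,0.4077,0,0.4],[0.002,-0.001,0.4077,0,0.3],[0.002,-0.001,0.4077,0,0.25],[0.002,-0.001,0.4077,0,0.25],[0.002,-0.001,0.4077,0,0.25]]]' 20;  python3 -m pendant '[[[0,0,0,0,0.1],[0,0,0,0,0.1],[0,0,0,0,0.1],[0,0,0,0,0.1]]]' 20; python3 -c "
from h import *
print(ctrl.sense())"
```

```text
time_s: 2.35
eef_pos: [471.4, -349.7, 69.2]
ee_rot: [0.001, 0.991, 0.131, 0.0]
force: [0.2, -0.2, 0.1]
grip_width: 0.248
grip_force: 0.0
time_s: 2.75
eef_pos: [471.4, -349.6, 69.1]
ee_rot: [0.0, 0.991, 0.131, 0.0]
force: [-1.9, 1.1, 5.7]
grip_width: 0.203
grip_force: 21.7
{'time_s': 2.75, 'joints': array([-8.37644253e-01,  6.13277580e-01,  1.49142075e+00, -2.99841676e-05,
        1.03577901e+00,  4.71325215e-01]), 'dq': array([ 0.00012552,  0.0014189 , -0.00055795, -0.00044774, -0.00067804,
        0.00053348]), 'tau': array([-1.09922505e-02, -4.74712622e+01, -2.08681709e+01,  2.94231065e-02,
       -3.09971636e-01,  1.74184055e-05]), 'eef_pos': array([ 471.36405582, -349.60722042,   69.05914497]), 'ee_rot': array([4.66856422e-04, 9.91441917e-01, 1.30547361e-01, 3.05274653e-04]), 'force': array([-1.8905216 ,  1.12867836,  5.66835759]), 'wrist_torque': array([ 0.15499425,  0.12750336, -0.0199538 ]), 'grip_force': 21.687228977680206, 'grip_width': 0.20293772869919768}
```

```bash
python3 -m pendant '[[[0,0,0,0,0.05],[0,0,0,0,0.05],[0,0,-0.02,0,0.05],[0,0,-0.04,0,0.05],[0,0,-0.1,0,0.05],[0,0,-0.2,0,0.05],[0,0,-0.3,0,0.05],[0,0,-0.4,0,0.05],[0,0,-0.5,0,0.05],[0,0,-0.55,0,0.05],[0,0,-0.55,0,0.05],[0,0,-0.55,0,0.05]]]' 80;  python3 - <<'E'
from h import *
s=ctrl.sense();print(s["force"],s["wrist_torque"],s["eef_pos"])
go(456.5,-163.5,157,15)
for n in("side","top"):
    p,d=ctrl.capture(n);cv2.imwrite(f"pics/{n}2.png",p)
    u,v=proj(n,s["eef_pos"]-[0,0,30])[0].astype(int);print(u,v)
    cv2.imwrite(f"pics/{n}2c.png",cv2.resize(p[v-60:v+60,u-60:u+60],None,fx=4,fy=4,interpolation=cv2.INTER_CUBIC))
a=np.hstack([cv2.imread("pics/side2c.png"),cv2.imread("pics/top2c.png")[:,:300]]);cv2.imwrite("pics/c2.png",a);print(a.shape)
E
```

```text
time_s: 3.95
eef_pos: [470.9, -349.1, 177.7]
ee_rot: [-0.0, 0.991, 0.131, -0.0]
force: [-0.9, 0.4, -1.3]
grip_width: 0.19
grip_force: 77.9
[-0.9418057   0.35506219 -1.27383227] [ 0.02018058 -0.02333493  0.00280877] [ 470.90636607 -349.11382842  177.68921902]
yaw 15.0 row [ 0.1706 -0.915   0.1042 -0.    ]
358 171
389 262
(480, 780, 3)
```

View pics/c2.png

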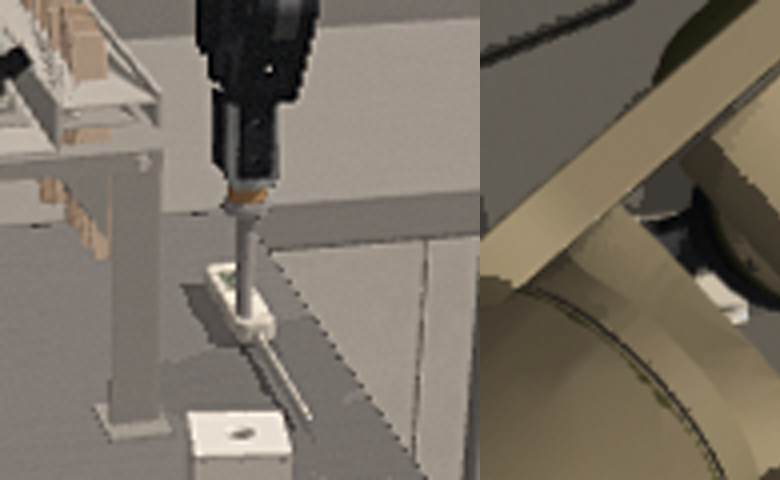

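The pin is held nearly upright, with its collar at (246,210) and tip at (243,318). The empty stand hole is at (242,433).

Run:
```python
from h import *
np.set_printoptions(precision=1,suppress=True)
S=lambda x,y:[[298+(x+.5)/4-.5,111+(y+.5)/4-.5]]
print("tip",onz("side",S(243.5,317),112.7),"collar",onz("side",S(246,211),162.7),"stand hole",onz("side",S(242,433),54))
s=ctrl.sense()["eef_pos"];print(((proj("side",[s+[0,0,-65],s+[0,0,-15],s])-[298,111])*4+1.5))
t=cv2.imread("pics/side2.png")
from h import *
p=cv2.imread("pics/top2.png");cv2.imwrite("pics/t3.png",p)
```

```text
tip [[ 470.  -348.3  112.7]] collar [[ 470.2 -348.9  162.7]] stand hole [[ 469.3 -350.4   54. ]]
[[241.8 317.2]
 [244.6 211.8]
 [245.5 179.2]]
```

```bash
python3 -m pendant '[[[0.02,-0.1,0,0,0.05],[0.05,-0.25,0,0,0.05],[0.08,-0.42,0,0,0.05],[0.11,-0.6,0,0,0.05],[0.14,-0.78,0.02,0,0.05],[0.16,-0.86,0.04,0,0.05],[0.173,-0.914,0.06,0,0.05],[0.173,-0.914,0.1,0,0.05],[0.173,-0.914,0.125,0,0.05],[0.173,-0.914,0.125,0,0.05],[0.173,-0.914,0.125,0,0.05],[0.173,-0.914,0.125,0,0.05]]]' 80;  python3 - <<'E'
from h import *
s=ctrl.sense();print(s["force"],s["wrist_torque"],s["eef_pos"])
p,d=ctrl.capture("side");cv2.imwrite("pics/side3.png",p)
cv2.imwrite("pics/s3c.png",cv2.resize(p[200:290,320:440],None,fx=6,fy=6,interpolation=cv2.INTER_CUBIC))
e=s["eef_pos"]
print((proj("side",[e-[0,0,65],e-[0,0,15],[457,-162,74]])-[320,200])*6+2.5)
E
```

```text
time_s: 5.25
eef_pos: [457.4, -164.4, 153.5]
ee_rot: [0.0, 0.991, 0.13, 0.0]
force: [0.4, -0.5, -1.7]
grip_width: 0.188
grip_force: 78.1
[ 0.44411474 -0.53366953 -1.65581191] [ 0.0264716  -0.00770516 -0.02056149] [ 457.35160545 -164.41442912  153.48300491]
[[269.70392987 315.32114737]
 [275.71191895 140.40853495]
 [269.32989721 369.03798704]]
```

View pics/s3c.png

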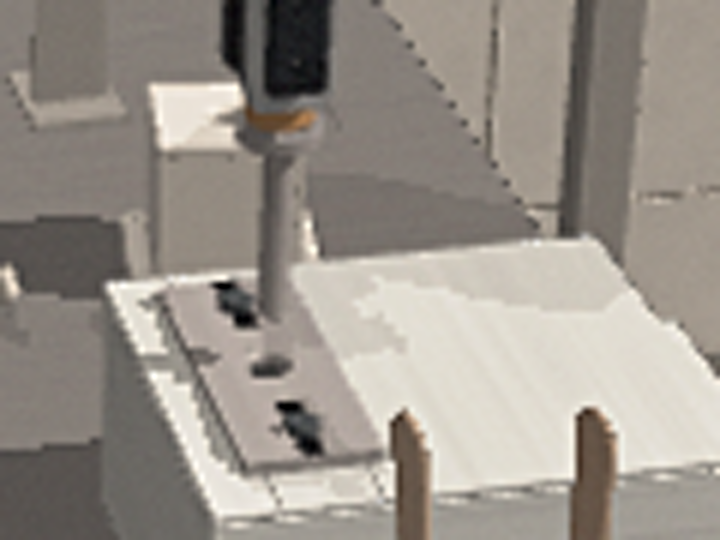

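The pin tip is at crop (274,320), just above the hole at (270,366).

Run:
```python
from h import *
S=lambda x,y:[[320+(x+.5)/6-.5,200+(y+.5)/6-.5]]
a=onz("side",S(274,318),88.5);b=onz("side",S(270,366.5),74);print(a.round(1),b.round(1),(b-a).round(1))
e=ctrl.sense()["eef_pos"]; t=e+(b-a)[0];go(t[0],t[1],141.5,15);go(456.8,-163,141.5,15)
```

```text
[[ 456.2 -163.1   88.5]] [[ 456.8 -163.3   74. ]] [[  0.6  -0.3 -14.5]]
yaw 14.97 row [ 0.0025  0.002   0.0601 -0.0002]
yaw 14.97 row [-0.0011 -0.007   0.0601 -0.0002]
```

```bash
python3 -m pendant '[[[0,0,0.02,0,0.05],[0,0,0.04,0,0.05],[0,0,0.055,0,0.05],[0,0,0.0625,0,0.05],[0,0,0.0625,0,0.05],[0,0,0.0675,0,0.05],[0,0,0.07,0,0.05],[0,0,0.0725,0,0.05],[0,0,0.075,0,0.05],[0,0,0.0775,0,0.05],[0,0,0.0775,0,0.05]]]' 80
```

```text
time_s: 6.4
eef_pos: [457.2, -163.8, 137.8]
ee_rot: [-0.0, 0.991, 0.13, -0.0]
force: [0.0, 0.3, -0.5]
grip_width: 0.19
grip_force: 78.1
```

```bash
python3 -m pendant '[[[0,0,0.0025,0,0.05],[0,0,0.005,0,0.05],[0,0,0.0075,0,0.05],[0,0,0.0075,0,0.05]]]' 80;python3 -m pendant '[[[0,0,0.0025,0,0.05],[0,0,0.005,0,0.05],[0,0,0.0075,0,0.05],[0,0,0.0075,0,0.05]]]' 80
```

```text
time_s: 6.8
eef_pos: [457.2, -163.8, 136.3]
ee_rot: [-0.0, 0.991, 0.13, -0.0]
force: [0.2, 0.1, -0.1]
grip_width: 0.197
grip_force: 78.1
time_s: 7.2
eef_pos: [457.2, -163.8, 134.8]
ee_rot: [-0.0, 0.991, 0.131, -0.0]
force: [-0.5, -0.4, -0.6]
grip_width: 0.191
grip_force: 78.1
```

The tip is in the hole with no contact force, so I'll continue down to the pad.

```bash
python3 -m pendant '[[[0,0,0.005,0,0.05],[0,0,0.01,0,0.05],[0,0,0.015,0,0.05],[0,0,0.02,0,0.05],[0,0,0.025,0,0.05],[0,0,0.03,0,0.05],[0,0,0.03,0,0.05]]]' 80;python3 -m pendant '[[[0,0,0.0025,0,0.05],[0,0,0.005,0,0.05],[0,0,0.0075,0,0.05],[0,0,0.01,0,0.05],[0,0,0.0125,0,0.05],[0,0,0.015,0,0.05],[0,0,0.015,0,0.05]]]' 80
```

```text
time_s: 7.9
eef_pos: [457.2, -163.8, 128.7]
ee_rot: [-0.0, 0.991, 0.131, -0.0]
force: [0.7, -0.7, -0.9]
grip_width: 0.192
grip_force: 78.1
time_s: 8.6
eef_pos: [457.5, -163.8, 126.5]
ee_rot: [0.0, 0.991, 0.131, 0.0]
force: [-1.7, 1.0, 6.8]
grip_width: 0.189
grip_force: 78.4
```

```bash
cat >> h.py <<'E'
def chk(ref="pics/side3.png"):
    p,_=ctrl.capture("side");r=cv2.imread(ref);d=cv2.absdiff(p,r).max(2)[250:350,425:500]
    print("diff",(d>25).sum());return p
E
python3 -m pendant '[[[0,0,0.005,0,0.05],[0,0,0.01,0,0.05],[0,0,0.015,0,0.05],[0,0,0.02,0,0.05],[0,0,0.02,0,0.05]]]' 80; python3 -c "
from h import *
chk()"; python3 -m pendant '[[[0,0,0.0025,0,0.05],[0,0,0.005,0,0.05],[0,0,0.005,0,0.05],[0,0,0.005,0,0.05]]]' 80; python3 -c "
from h import *
chk()"
```

```text
time_s: 9.1
eef_pos: [457.5, -163.9, 122.6]
ee_rot: [0.0, 0.991, 0.131, 0.0]
force: [-1.8, 1.5, 7.4]
grip_width: 0.19
grip_force: 78.7
diff 3
time_s: 9.55
eef_pos: [457.5, -163.8, 121.6]
ee_rot: [0.0, 0.991, 0.131, 0.0]
force: [-1.1, 1.1, 7.3]
grip_width: 0.191
grip_force: 78.7
diff 3
```

```bash
for i in 1 2 3; do python3 -m pendant '[[[0,0,0.0025,0,0.05],[0,0,0.005,0,0.05],[0,0,0.005,0,0.05],[0,0,0.005,0,0.05],[0,0,0.005,0,0.05]]]' 80 | grep -E "eef|force: \["; python3 -c "
from h import *
chk()"; done
```

```text
eef_pos: [457.5, -163.9, 120.7]
force: [-1.8, 1.6, 9.8]
diff 10
eef_pos: [457.5, -164.0, 119.5]
force: [-0.7, 0.9, 5.4]
diff 944
eef_pos: [457.6, -164.0, 118.5]
force: [-2.2, 0.1, 6.7]
diff 961
```

The drawer sprang out on the second step. Now I'll withdraw straight up and view the drawer.

```bash
python3 -m pendant '[[[0,0,-0.02,0,0.05],[0,0,-0.05,0,0.05],[0,0,-0.08,0,0.05],[0,0,-0.12,0,0.05],[0,0,-0.18,0,0.05],[0,0,-0.25,0,0.05],[0,0,-0.3,0,0.05],[0,0,-0.3,0,0.05],[0,0,-0.3,0,0.05]]]' 80
python3 - <<'E'
from h import *
p=chk();cv2.imwrite("pics/s4.png",cv2.resize(p[150:310,300:480],None,fx=4,fy=3.7))
go(470.7,-349.3,178,15)
E
```

```text
time_s: 12.15
eef_pos: [457.1, -163.7, 177.7]
ee_rot: [-0.0, 0.991, 0.131, -0.0]
force: [0.3, -0.5, -0.7]
grip_width: 0.195
grip_force: 78.1
diff 921
yaw 15.0 row [-0.174   0.9142 -0.0036 -0.    ]
```

View pics/s4.png

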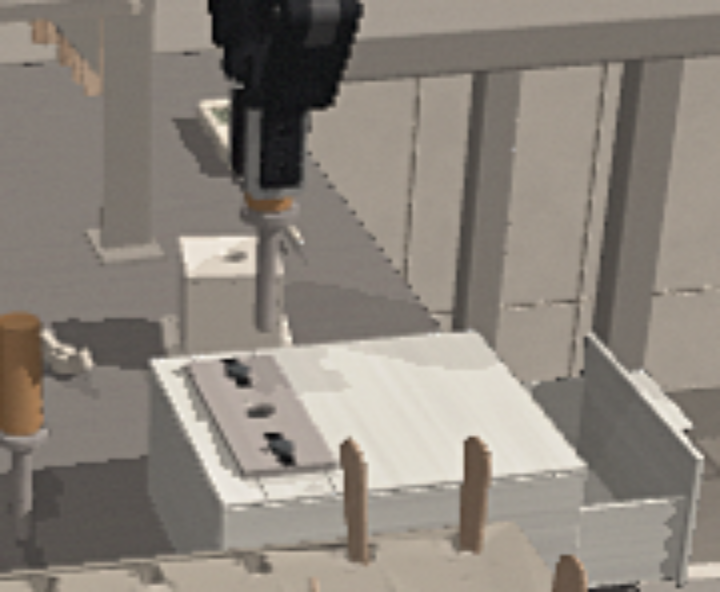

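The drawer stands fully open, at crop (640,450), and the pin is upright. Now back to the stand.

```bash
python3 -m pendant '[[[-0.02,0.1,0,0,0.05],[-0.05,0.28,0,0,0.05],[-0.085,0.46,0,0,0.05],[-0.12,0.64,0,0,0.05],[-0.15,0.8,0,0,0.05],[-0.165,0.88,0,0,0.05],[-0.1725,0.914,0.02,0,0.05],[-0.1725,0.914,0.1,0,0.05],[-0.1725,0.914,0.18,0,0.05],[-0.1725,0.914,0.25,0,0.05],[-0.1725,0.914,0.25,0,0.05],[-0.1725,0.914,0.25,0,0.05]]]' 80;  python3 - <<'E'
from h import *
s=ctrl.sense();e=s["eef_pos"];print(s["force"],e)
p,d=ctrl.capture("side");cv2.imwrite("pics/s5.png",cv2.resize(p[160:260,310:410],None,fx=6,fy=6,interpolation=cv2.INTER_CUBIC))
print((proj("side",[e-[0,0,65],e-[0,0,15],[470.3,-350.2,54]])-[310,160])*6+2.5)
E
```

```text
time_s: 13.4
eef_pos: [471.3, -348.8, 127.9]
ee_rot: [-0.0, 0.991, 0.131, -0.0]
force: [-0.8, 0.4, -0.1]
grip_width: 0.19
grip_force: 78.1
[-0.84344066  0.36412392 -0.11578006] [ 471.30649727 -348.83233463  127.88436696]
[[285.26245229 331.58702144]
 [289.30465928 180.3456455 ]
 [287.93418965 355.89001041]]
```

View pics/s5.png

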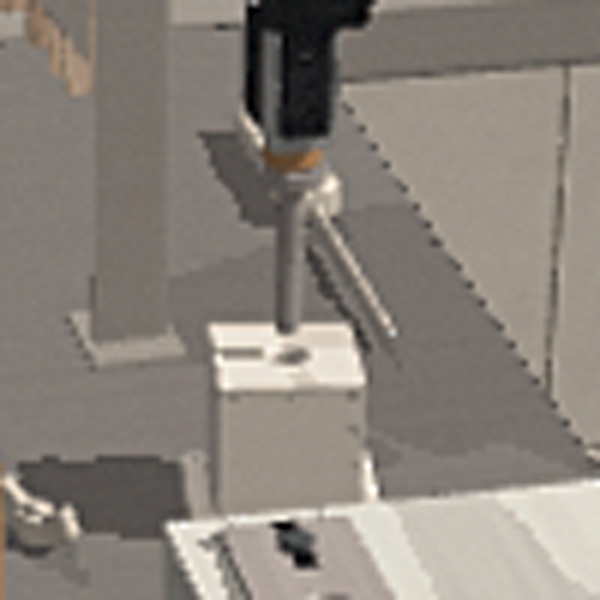

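The tip is at (288,329), over the stand hole at (292,355).

```bash
python3 - <<'E'
from h import *
S=lambda x,y:[[310+(x+.5)/6-.5,160+(y+.5)/6-.5]]
a=onz("side",S(288,328),62.9);b=onz("side",S(292,355),54);print(a.round(1),b.round(1),(b-a).round(1))
go(471,-349.4,127.9,15)
E
python3 -m pendant '[[[-0.001,0.003,0.02,0,0.05],[-0.001,0.003,0.035,0,0.05],[-0.001,0.003,0.045,0,0.05],[-0.001,0.003,0.05,0,0.05],[-0.001,0.003,0.055,0,0.05],[-0.001,0.003,0.0575,0,0.05],[-0.001,0.003,0.0575,0,0.05]]]' 80
```

```text
[[ 470.5 -351.4   62.9]] [[ 469.1 -350.9   54. ]] [[-1.4  0.5 -8.9]]
yaw 15.02 row [-0.0026  0.0005  0.0026  0.0001]
time_s: 14.15
eef_pos: [471.2, -349.9, 116.3]
ee_rot: [-0.0, 0.991, 0.131, 0.0]
force: [0.8, -0.1, -0.5]
grip_width: 0.19
grip_force: 78.1
```

```bash
for i in 1 2; do python3 -m pendant '[[[0,0,0.005,0,0.05],[0,0,0.01,0,0.05],[0,0,0.015,0,0.05],[0,0,0.02,0,0.05],[0,0,0.02,0,0.05]]]' 80|grep -E "eef|force: \["; done
```

```text
eef_pos: [471.1, -349.9, 112.2]
force: [-0.5, -0.8, -0.6]
eef_pos: [471.2, -349.9, 108.2]
force: [0.1, -0.1, -0.5]
```

```bash
for i in 1 2; do python3 -m pendant '[[[0,0,0.01,0,0.05],[0,0,0.02,0,0.05],[0,0,0.03,0,0.05],[0,0,0.04,0,0.05],[0,0,0.05,0,0.05],[0,0,0.06,0,0.05],[0,0,0.06,0,0.05]]]' 80|grep -E "eef|force: \["; done
```

```text
eef_pos: [471.1, -349.9, 96.0]
force: [0.8, -0.2, -0.7]
eef_pos: [471.1, -349.9, 84.0]
force: [-0.6, -0.3, -1.1]
```

```bash
python3 -m pendant '[[[0,0,0.01,0,0.05],[0,0,0.02,0,0.05],[0,0,0.03,0,0.05],[0,0,0.04,0,0.05],[0,0,0.05,0,0.05],[0,0,0.06,0,0.05],[0,0,0.06,0,0.05]]]' 80|grep -E "eef|force: \["; for i in 1 2 3; do  python3 -m pendant '[[[0,0,0.0025,0,0.05],[0,0,0.005,0,0.05],[0,0,0.005,0,0.05]]]' 80|grep -E "eef|force: \["; done
```

```text
eef_pos: [471.1, -349.9, 72.0]
force: [-1.0, 0.5, -1.9]
eef_pos: [471.2, -350.0, 71.4]
force: [0.2, 0.1, -0.8]
eef_pos: [471.2, -349.9, 70.3]
force: [0.7, -0.3, -0.4]
eef_pos: [471.2, -349.9, 69.3]
force: [-0.4, 0.6, -0.8]
```

```bash
for i in 1 2; do  python3 -m pendant '[[[0,0,0.0015,0,0.05],[0,0,0.003,0,0.05],[0,0,0.003,0,0.05]]]' 80|grep -E "eef|force: \["; done
```

```text
eef_pos: [471.2, -350.0, 69.2]
force: [-1.8, 2.0, 5.1]
eef_pos: [471.3, -350.0, 69.2]
force: [-3.4, 3.2, 10.6]
```

Contact at the same height as the grasp, so the pin is home. I'll release it and rise.

```bash
python3 -m pendant '[[[0,0,-0.003,0,0.1],[0,0,-0.003,0,0.3],[0,0,-0.003,0,0.5],[0,0,-0.003,0,0.6],[0,0,-0.003,0,0.7],[0,0,-0.003,0,0.7],[0,0,-0.003,0,0.7]]]' 20; python3 -m pendant '[[[0,0,-0.05,0,0.7],[0,0,-0.15,0,0.7],[0,0,-0.3,0,0.7],[0,0,-0.45,0,0.7],[0,0,-0.6,0,0.7],[-0.2,0.1,-0.6,0,0.7],[-0.4,0.2,-0.6,0,0.7],[-0.6,0.3,-0.6,0,0.7],[-0.8,0.4,-0.6,0,0.7],[-0.8,0.4,-0.6,0,0.7],[-0.8,0.4,-0.6,0,0.7]]]'
python3 - <<'E'
from h import *
p=chk();cv2.imwrite("pics/s6.png",cv2.resize(p[150:310,290:480],None,fx=4,fy=3.7))
m=cv2.inRange(cv2.cvtColor(p,cv2.COLOR_BGR2HSV),(5,110,70),(20,255,255));k,l,st,ce=cv2.connectedComponentsWithStats(m)
print([ (st[i].tolist(),ce[i].round(1)) for i in range(1,k) if 150<st[i,4]<600],ctrl.sense()["grip_force"])
E
```

```text
time_s: 19.45
eef_pos: [471.2, -350.0, 68.7]
ee_rot: [-0.0, 0.991, 0.13, -0.0]
force: [-0.3, 0.6, 0.2]
grip_width: 0.696
grip_force: 0.0
time_s: 20.55
eef_pos: [336.9, -469.0, 189.3]
ee_rot: [0.0, 0.992, 0.13, 0.0]
force: [0.4, 0.2, 0.1]
grip_width: 0.703
grip_force: 0.0
diff 861
[([353, 189, 10, 29, 252], array([357.9, 202.8])), ([299, 235, 12, 32, 327], array([304.4, 250.3]))] 0.0
```

View pics/s6.png

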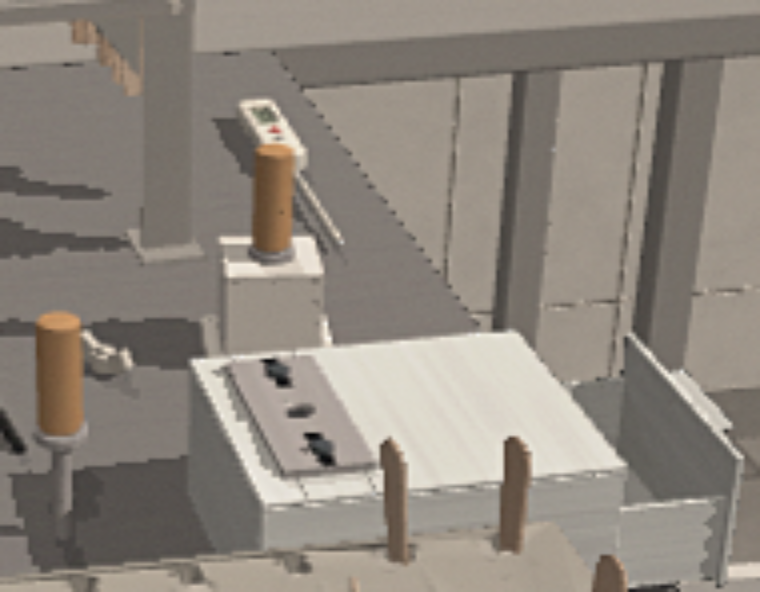

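The pin is back upright and home: its handle is at (357.9,202.8), and it was at (357.8,202.8) at the start. The drawer is open, the other pin and wing nut haven't moved, and the robot is clear of everything.

```bash
python3 -c "
from rig import ctrl
print(ctrl.finish_job())"
```

```text
the job is handed in; nothing more can be done
None
```

The job is handed in: the pin released the latch with forces staying around 10 N in the readings, the drawer is sprung open, and the pin is back upright and fully home in its stand.

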